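# Load the slide-curing station and start it

## Task

Cure the slides in the blue carrier: set the carrier gently and level, flat on the floor of the curing station's nest, then set the black light cover just as gently and squarely on top of it between the same corner guides. Only when the cover is on and you have let go of it, press the green start button fully down and release it. Do not press the red stop button, and leave the white carrier and everything else on the bench where it is.

Things in the scene. Friction and masses are not known exactly. Their poses are not given: they have to be found in the camera images.
- console: slide-curing station, a low white box 200 (x) x 290 (y) mm with a dark deck 40 mm above the bench. On the deck, centred at (0, +50) mm, is the nest: four silver L-shaped corner guides, 44 mm high. On the other side, centred at y = -95 mm, is a white button panel raised 15 mm above the deck. Fixed. Origin: centre of its underside on the bench; axes along its sides
- nest (a point): centre of the nest's floor on the deck (40 mm above the bench). Clear space between the corner guides 60 mm along its x, 124 mm along its y; guide walls are straight up to 34 mm, then flare outward to 44 mm above the deck. The guides leave the middle 80 mm of each long side (the +x and -x sides) open, so fingers have room there
- blue_carrier: blue slide carrier, a flat tray with three glass slides on top: 56 (x) x 120 (y) x 26 (z) mm, about 0.16 kg; same either way round. Grip it across the 56 mm at the middle of its long sides. Origin: centre of its underside
- cover: black light cover: plate 56 (x) x 120 (y) x 14 (z) mm with an orange grip bar on top, 16 mm thick (x), 70 mm long (y), rising 26 mm above the plate (40 mm overall), about 0.25 kg; same either way round. Origin: centre of its underside
- start_top (a point): centre of the top face of the green START push button, 40 mm wide, in a 56 mm black ring; top 79 mm above the bench when up; moves down with the button. Green and red may be on either of the panel's two places, 90 mm apart
- start (a joint): travel of the green button: 0 = up, 0.008 m = fully down; spring return, about 7 N to hold fully down
- stop_top (a point): centre of the top face of the red STOP button, the same size
- stop (a joint): travel of the red button: 0 = up, 0.008 m = fully down
- white_carrier: white slide carrier, otherwise the same as the blue one (56 x 120 x 26 mm); not needed, leave alone. Origin: centre of its underside
- beaker: clear glass beaker, 76 mm wide, 90 mm tall; origin: centre of its underside; leave alone
- amber_bottle: amber bottle with black cap, 64 mm wide, 140 mm tall; origin: centre of its underside; leave alone
- petri_dishes: two stacked clear petri dishes, 90 mm wide, 34 mm tall; origin: centre of the underside; leave alone
- stain_jar: green glass jar, 60 mm wide, 65 mm tall; origin: centre of its underside; leave alone
- slide_box: closed wooden slide box, 170 (x) x 90 (y) x 35 mm, 0.5 kg; origin: centre of its underside; leave alone
- probe: spatula with black handle lying on the bench, 160 mm long along its x; leave alone
There are look-alikes about, which are no part of the job. There is more than one size of the blue_carrier; the job needs the middle-sized.

How it is judged:
On the way, in this order (a step that is already met when the one before it is completed fails the run):
1. the blue carrier lies flat in the nest and is let go (horizontal distance between blue_carrier and nest below 0.006 m and z of blue_carrier in the frame of nest between -0.004 and 0.004 m and angle between the x axis of blue_carrier and the x axis of nest, either way round below 0.08 rad and angle between blue_carrier's own z axis and vertical below 0.06 rad and contact force between the fingers and blue_carrier below 0.5 N), for 0.2 s.
2. the cover lies flat on the blue carrier in the nest and is let go (horizontal distance between each of blue_carrier, cover and nest below 0.006 m and z of blue_carrier in the frame of nest between -0.004 and 0.004 m and angle between the x axis of each of blue_carrier, cover and the x axis of nest, either way round below 0.08 rad and angle between each of blue_carrier, cover's own z axis and vertical below 0.06 rad and z of cover in the frame of nest between 0.022 and 0.03 m and contact force between the fingers and cover below 0.5 N), for 0.2 s.
3. the green start button is fully down, with carrier and cover in place (horizontal distance between each of blue_carrier, cover and nest below 0.006 m and z of blue_carrier in the frame of nest between -0.004 and 0.004 m and angle between the x axis of each of blue_carrier, cover and the x axis of nest, either way round below 0.08 rad and angle between each of blue_carrier, cover's own z axis and vertical below 0.06 rad and z of cover in the frame of nest between 0.022 and 0.03 m and value of joint start above 0.0068 m), for 0.05 s.
At the end, for the whole second after the job is handed in: Blue carrier flat on the nest floor, cover flat on it, each within 6 mm of the nest centre, 4 mm of its height, 0.08 rad of square, 0.06 rad of level, at rest; the green button, pressed beyond 6.8 of its 8 mm after that, is up again (under 1 mm) (horizontal distance between each of blue_carrier, cover and nest below 0.006 m and z of blue_carrier in the frame of nest between -0.004 and 0.004 m and angle between the x axis of each of blue_carrier, cover and the x axis of nest, either way round below 0.08 rad and angle between each of blue_carrier, cover's own z axis and vertical below 0.06 rad and z of cover in the frame of nest between 0.022 and 0.03 m and value of joint start below 0.001 m and linear speed of each of blue_carrier, cover below 0.02 m/s); the robot touches nothing.
It fails at once if the green button is pressed (over 3 mm) before the cover is on the carrier in the nest and let go (value of joint start above 0.003 m and (not (horizontal distance between each of blue_carrier, cover and nest below 0.006 m and z of blue_carrier in the frame of nest between -0.004 and 0.004 m and angle between the x axis of each of blue_carrier, cover and the x axis of nest, either way round below 0.08 rad and angle between each of blue_carrier, cover's own z axis and vertical below 0.06 rad and z of cover in the frame of nest between 0.022 and 0.03 m) or not (contact force between the fingers and cover below 0.5 N))).
It fails at once if the red stop button is pressed (over 3 mm) (value of joint stop above 0.003 m).
It fails at once if the blue carrier is tipped by more than 0.5 rad (angle between blue_carrier's own z axis and vertical above 0.5 rad).
It fails at once if the blue carrier or the cover is let fall (loose from the fingers and faster than 0.5 m/s, a fall of over about 13 mm) ((contact force between the fingers and blue_carrier below 0.2 N and linear speed of blue_carrier above 0.5 m/s) or (contact force between the fingers and cover below 0.2 N and linear speed of cover above 0.5 m/s)).
It fails at once if the white carrier or another bystander is moved by more than 30 mm (distance of any of white_carrier, beaker, amber_bottle, petri_dishes, stain_jar, slide_box, probe from where it was at the start of the episode above 0.03 m).
It also fails if it takes over 72 s, if anything falls off the work surface, if the arm or the gripper's body presses on something with over 40 N, if the wrist force passes 120 N, or if a joint passes its speed limit or range.

## Robot

A 7-joint arm with a two-finger parallel gripper is mounted at the origin on the work surface. World frame = base frame: x ahead of the robot, y to its left, z up, the work surface at z = 0. Lengths are in m, angles in rad, forces in N, time in s.
With the tool pointing down it reaches from about 0.4 to 0.85 m from the base axis. Payload 10.4 kg.
Tool frame: the origin (TCP) lies at the very end of the fingers, on their centre line; the grasp point (between the pads) lies 19 mm behind it; z points along the fingers, y is the line along which they close (so a half turn about z gives the same grasp; the last joint's range is limited). The gripper opens to 87 mm and grips with 3 to 60 N. Pads are 19 mm wide; open, the fingers measure 117 mm over their backs; the gripper's body (75 mm by 190 mm) begins 51 mm behind the grasp point.
Start: joints at [1.109, 0.332, -0.065, 1.46, 0.022, 1.35, -0.088], TCP at [0.266, -0.566, 0.185] pointing down, gripper open.
Joint ranges: [-2.6, 2.6], [-0.5, 2.12], [-1.47, 1.34], [0.16, 2.42], [-1.27, 4.41], [0.06, 2.06], [-2.6, 2.6]. Speed limits (rad/s): [2.22, 2.22, 2.79, 2.79, 3.14, 3.14, 3.14].

## Interface

Orientations are given as a unit quaternion [x, y, z, w].
In Python, from bench import status, camera, order gives the robot as it stands.
- The arm moves only by the tool jog_arm, never from a script. Its argument "plan" is a list of rows, each a list of 7 numbers: the turn, a rotation vector about the tool's x, y, z in rad, then the shift along the tool's x, y, z in mm, then the opening, from -1 (shut) to 1 (fully open). A call has 1 to 12 rows; each row is the pose to reach, as a shift and turn from the pose commanded when the call began, along the tool's axes at that moment; what a row does not reach only later rows make up. A row lasts 1/10 s, in which the tool goes at most 50 mm and 8.59 degrees, less where a joint would pass 70% of its speed; a pose out of reach is approached as far as the arm can. A call with a gripper value outside its range is refused whole. The fingers move at their own pace and stop on an object; "squeeze" is the grip in N (left out, the last holds). Time passes only in rows, so rows that repeat a pose let the fingers close. It gives the time, the measured TCP pose, the force, the opening and the grip force at its end, in the units of the state.
- status.read_state(): the state, without advancing time (a new reading comes with each control period).
- camera(name): name is "scene" or "top" or "wrist"; returns a dict with "image" (480x640x3 uint8, red, green, blue), "z_map" (480x640 float32, m along the optical axis (not along the pixel's ray), 0 where there is no reading), "fx", "fy", "cx", "cy" (pixels), "world_from_camera" (4x4, takes a point from camera to world coordinates); the wrist camera has in their place "mount" (4x4, takes a point from camera to tool coordinates, whose origin is the TCP and whose axes are the flange's). Camera axes: x right, y down, z forward; pixel columns grow to the right and rows downward; lengths in m; the calibration is good to about 2 mm. A picture is of the moment at which its call begins: read the wrist's pose just before it.
- order.close_job(): hands the job in; it is judged then, once.
The state is a dict: "time": time; "joint_positions": joint angles; "joint_vel": joint speeds; "joint_torque": joint torques, N m; "ee_pos": TCP position; "eef_rot": TCP orientation; "ft_force": force on the tool from outside, world axes, zero at the start; "torque": the same for the moment, N m; "width": finger opening in m; "grip_force": force on a finger pad.
Only numpy, scipy, OpenCV 4.12 (cv2) and the standard library are available. Lean on these libraries where they do the work, as an engineer would, in place of code of your own. Each camera call takes 0.05 s, during which the arm holds its last target. There are 200 camera calls.

## Working session

There is one attempt and no reset: what is moved stays moved. The work goes in short steps, Python scripts to look and compute and a tool call to move; the robot and the scene stay as the last step left them, time stands still between calls to the robot, and variables do not carry over. Pictures are saved under pics/ and viewed, at most 10 in all, crops included, and the job is handed in when it is done.

Besides the shell and the picture viewer there is one more tool, called after ">>>" as name(argument=value, ...), one argument or row to a line, values as JSON. jog_arm: Moves the arm, as the interface text tells. Its arguments: {"type":"object","properties":{"plan":{"type":"array"},"squeeze":{"type":"number"}},"required":["plan"]}

```bash
mkdir -p pics
cat > h.py <<'E'
import numpy as np, cv2
from bench import status, camera, order
from scipy.spatial.transform import Rotation as R
def grab(n):
    s=status.read_state(); c=camera(n)
    if n=="wrist":
        T=np.eye(4);T[:3,:3]=R.from_quat(s["eef_rot"]).as_matrix();T[:3,3]=s["ee_pos"]
        c["world_from_camera"]=T@c["mount"]
    np.savez("last_%s.npz"%n,**c); return c
def cloud(c):
    z=c["z_map"];v,u=np.mgrid[:480,:640]
    P=np.stack([(u-c["cx"])/c["fx"]*z,(v-c["cy"])/c["fy"]*z,z],-1)
    W=c["world_from_camera"]; return P@W[:3,:3].T+W[:3,3]
def save(im,f): cv2.imwrite("pics/"+f,cv2.cvtColor(im,cv2.COLOR_RGB2BGR))
E
python3 - <<'E'
from h import *
for n in("top","scene"):
    c=grab(n); save(c["image"],n+"1.png"); print(n,c["world_from_camera"].round(3).tolist(),c["fx"])
print(status.read_state())
E
```

```text
top [[-0.025, -0.998, 0.058, 0.416], [-1.0, 0.025, 0.005, 0.003], [-0.007, -0.058, -0.998, 1.213], [0.0, 0.0, 0.0, 1.0]] 450.9330991862741
scene [[0.315, 0.742, -0.592, 1.204], [0.949, -0.239, 0.205, -0.236], [0.011, -0.627, -0.779, 1.028], [0.0, 0.0, 0.0, 1.0]] 455.14968526677274
{'time': 0.1, 'joint_positions': array([ 1.10942999,  0.33282466, -0.06469449,  1.46085695,  0.0215996 ,
        1.34990326, -0.08845399]), 'joint_vel': array([ 1.44722865e-05, -1.40428193e-03,  7.37844045e-04, -2.51219065e-03,
        4.64052156e-05,  2.46316778e-04, -8.59192190e-04]), 'joint_torque': array([ 2.09175851e-03, -6.24543142e+01,  2.51125050e-02, -3.90715599e+01,
       -6.13574451e-02,  3.66224174e-02,  1.17998820e-04]), 'ee_pos': array([ 0.26533709, -0.56544159,  0.18422372]), 'eef_rot': array([ 9.76025148e-01,  2.17656818e-01, -1.70163221e-04, -6.25698399e-04]), 'ft_force': array([-0.8083436 , -0.82105169, -0.63818335]), 'torque': array([0.02701701, 0.04449832, 0.01862095]), 'grip_force': 0.0, 'width': 0.0868694383165441}
```

View pics/top1.png

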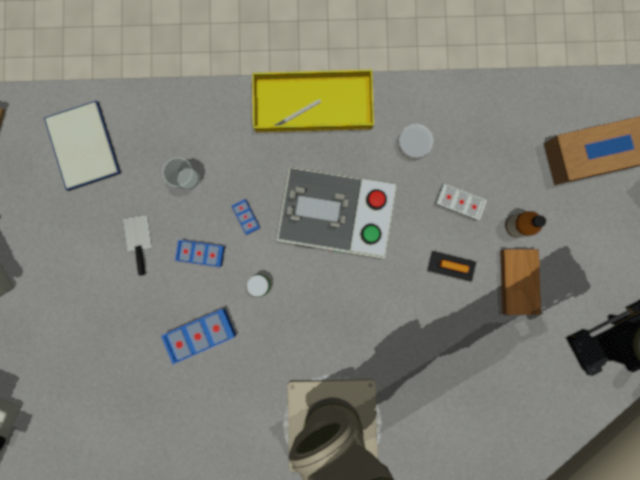

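View pics/scene1.png

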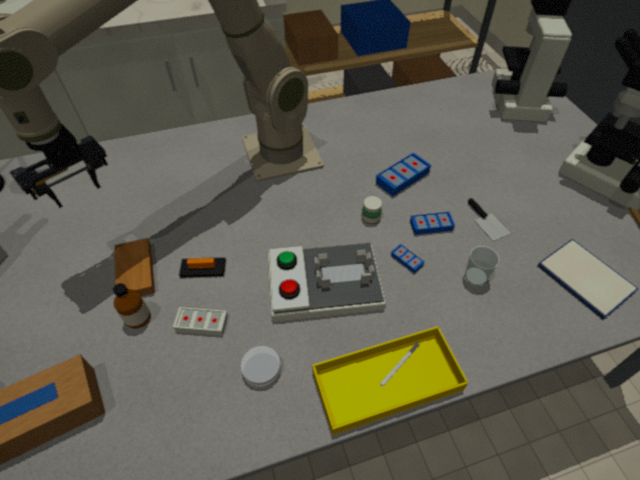

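The top view shows three blue carriers: large at (199,335), middle at (200,252) and small at (246,216). The middle-sized one at (200,252) should be the job's carrier, and I'll check it against 56x120 mm. The cover is at (452,266), the console at (337,213), the green button at (371,234) and the red button at (376,198). Next I'll measure them and take an enlarged crop.

```bash
cat >> h.py <<'E'
def rect(P,box,zlo,zhi,m=None):
    x0,y0,x1,y1=box; k=np.zeros(P.shape[:2],bool);k[y0:y1,x0:x1]=1
    k&=(P[...,2]>zlo)&(P[...,2]<zhi)
    if m is not None:k&=m
    k=k.astype(np.uint8); n,l,st,_=cv2.connectedComponentsWithStats(k); i=1+st[1:,4].argmax()
    q=P[l==i]; (c,s,a)=cv2.minAreaRect((q[:,:2]*1000).astype(np.float32))
    if s[0]>s[1]: a+=90; s=s[::-1]   # a = direction of SHORT side (object x), deg
    a=(a+90)%180-90
    return np.round(c,1),np.round(s,1),round(a,1),np.median(q[:,2]).round(4),len(q)
E
python3 - <<'E'
from h import *
c=dict(np.load("last_top.npz")); P=cloud(c); im=c["image"].astype(int)
blue=(im[...,2]>im[...,0]+40)
for n,b,lo,hi in [("mid",(165,230,235,280),.012,.04),("small",(225,190,265,240),.008,.04),("large",(150,295,245,370),.015,.06),("cover",(420,240,485,290),.006,.06),("console",(265,155,405,270),.03,.1),("white",(430,175,495,225),.012,.05)]:
    print(n,rect(P,b,lo,hi))
hsv=cv2.cvtColor(c["image"],cv2.COLOR_RGB2HSV)
for n,b,h in [("green",(355,215,390,250),(45,80)),("red",(360,182,392,215),(0,8))]:
    m=(hsv[...,0]>=h[0])&(hsv[...,0]<=h[1])&(hsv[...,1]>120); print(n,rect(P,b,.05,.1,m))
for u,v in[(318,208),(350,240),(200,252),(452,266)]: print(u,v,P[v,u].round(4))
a=cv2.resize(c["image"][160:380,150:280],None,fx=4.6,fy=2.7*1.0) if 0 else cv2.resize(c["image"][180:370,150:500],None,fx=2.28,fy=2.28,interpolation=cv2.INTER_CUBIC)
save(a,"crop1.png")
E
```

```text
mid (array([459.4, 342.3]), array([ 55.9, 122.6]), -9.5, np.float64(0.0236), 983)
small (array([554.5, 219.3]), array([40.4, 88.4]), -64.1, np.float64(0.0175), 522)
large (array([243.5, 344.8]), array([ 80.5, 174.4]), 22.2, np.float64(0.034), 2156)
cover (array([ 407.5, -326. ]), array([ 58.5, 120.9]), -15.5, np.float64(0.0145), 965)
console (array([558.2, -23.8]), array([200. , 289.7]), -10.8, np.float64(0.0418), 8222)
white (array([ 578.3, -354.8]), array([ 57.7, 121.1]), -22.6, np.float64(0.0234), 1021)
green (array([ 496.7, -110.4]), array([39.2, 41.6]), -1.1, np.float64(0.0785), 216)
red (array([ 585.1, -127.6]), array([41.5, 43.9]), -1.5, np.float64(0.0784), 234)
318 208 [0.5685 0.0229 0.0457]
350 240 [ 0.4833 -0.0583  0.0406]
200 252 [0.4623 0.3374 0.0252]
452 266 [ 0.4092 -0.3208  0.0397]
```

View pics/crop1.png

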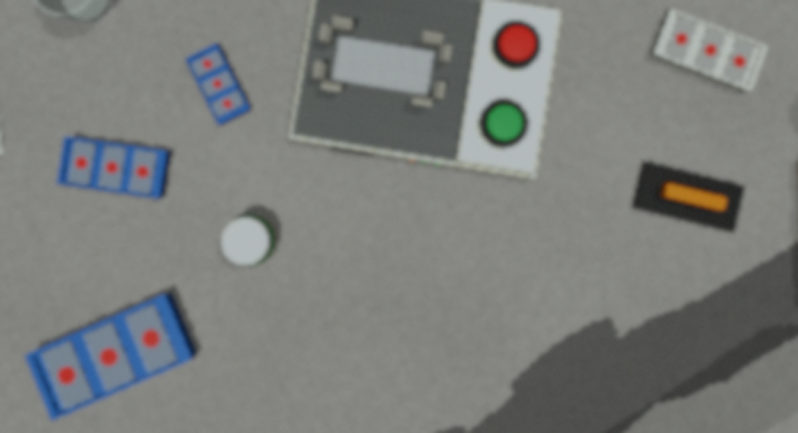

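The crop confirms it. Middle blue measures 56x122 mm, small 40x88 and large 80x174, so the carrier at (200,252) is the one. The nest on the console is empty, and green is the button nearer the robot. Now I'll compute the moves.

```bash
cat > go.py <<'E'
# usage: go.py x y z yaw_deg(tool y axis) ... -> rotvec and shift (tool frame) from the current pose, mm
import sys; from h import *
s=status.read_state(); R0=R.from_quat(s["eef_rot"]); p0=s["ee_pos"]*1000
print("t",s["time"],"p",p0.round(1),"yawY",np.degrees(np.arctan2(*R0.as_matrix()[1::-1,1])).round(2),"z",R0.as_matrix()[:,2].round(4),"w",s["width"],"g",s["grip_force"],"F",s["ft_force"].round(1),"j",s["joint_positions"].round(2))
a=list(map(float,sys.argv[1:]))
for x,y,z,w in zip(*[iter(a)]*4):
    c,d=np.cos(np.radians(w)),np.sin(np.radians(w))
    Rt=np.array([[-d,c,0],[c,d,0],[0,0,-1]]).T.reshape(3,3).T
    Rt=np.column_stack([[-d,c,0],[c,d,0],[0,0,-1]])
    assert abs(np.linalg.det(Rt)-1)<1e-6
    print((R0.inv()*R.from_matrix(Rt)).as_rotvec().round(4),R0.inv().apply(np.array([x,y,z])-p0).round(1))
E
python3 go.py 500 -150 280 -30  459.4 342.3 250 -9.5
```

```text
t 0.1 p [ 265.3 -565.4  184.2] yawY -64.86 z [-6.0e-04  1.1e-03 -1.0e+00] w 0.0868694383165441 g 0.0 F [-0.8 -0.8 -0.6] j [ 1.11  0.33 -0.06  1.46  0.02  1.35 -0.09]
[-1.300e-03 -3.000e-04 -6.084e-01] [ 388.9 -276.5  -95.4]
[-1.200e-03 -6.000e-04 -9.662e-01] [ 561.4 -739.4  -64.9]
```

>>> jog_arm(
  plan=[
    [0,0,0,0,0,-50,1],
    [0,0,-0.15,40,-28,-95,1],
    [0,0,-0.608,389,-276,-95,1],
    [0,0,-0.608,389,-276,-95,1],
    [0,0,-0.608,389,-276,-95,1],
    [0,0,-0.608,389,-276,-95,1],
    [0,0,-0.608,389,-276,-95,1],
    [0,0,-0.608,389,-276,-95,1],
    [0,0,-0.608,389,-276,-95,1],
    [0,0,-0.608,389,-276,-95,1],
    [0,0,-0.608,389,-276,-95,1],
    [0,0,-0.608,389,-276,-95,1],
  ],
)

```text
time: 1.3
ee_pos: [0.5026, -0.1441, 0.2799]
eef_rot: [0.864, 0.504, 0.001, -0.001]
ft_force: [0.4, -0.3, -0.0]
width: 0.0873
grip_force: 0.0
```

```bash
python3 go.py 459.4 342.3 220 -9.5
```

```text
t 1.3 p [ 502.6 -144.1  279.9] yawY -29.5 z [ 7.0e-04  2.1e-03 -1.0e+00] w 0.08727211043623186 g 0.0 F [ 0.4 -0.3 -0. ] j [ 0.65  0.1  -0.5   1.55  0.05  1.5  -0.36]
[-0.     -0.0022 -0.349 ] [ 402.  -277.    60.9]
```

>>> jog_arm(
  plan=[
    [0,0,-0.35,400,-276,0,1],
    [0,0,-0.35,400,-276,0,1],
    [0,0,-0.35,400,-276,0,1],
    [0,0,-0.35,400,-276,60,1],
    [0,0,-0.35,400,-276,60,1],
    [0,0,-0.35,400,-276,60,1],
    [0,0,-0.35,400,-276,60,1],
    [0,0,-0.35,400,-276,60,1],
    [0,0,-0.35,400,-276,60,1],
    [0,0,-0.35,400,-276,60,1],
    [0,0,-0.35,400,-276,60,1],
    [0,0,-0.35,400,-276,60,1],
  ],
)

```text
time: 2.5
ee_pos: [0.461, 0.3342, 0.2192]
eef_rot: [0.765, 0.644, -0.001, -0.0]
ft_force: [0.2, -0.3, -0.1]
width: 0.0872
grip_force: 0.0
```

```bash
python3 - <<'E'
from h import *
c=grab("wrist"); save(c["image"],"w1.png"); P=cloud(c); print(c["world_from_camera"].round(3).tolist(),c["fx"])
im=c["image"].astype(int); m=(im[...,2]>im[...,0]+40)
print(rect(P,(0,0,640,480),.015,.04))
E
python3 go.py
```

```text
[[0.985, -0.163, -0.049, 0.476], [-0.171, -0.945, -0.278, 0.411], [-0.001, 0.282, -0.959, 0.421], [0.0, 0.0, 0.0, 1.0]] 335.8572755765369
(array([245.1, 343.9]), array([ 82.9, 173.3]), 22.3, np.float64(0.0353), 10812)
t 2.55 p [461.9 333.  219.5] yawY -9.99 z [-5.e-04 -8.e-04 -1.e+00] w 0.08689538497994304 g 0.0 F [-0.1 -0.2 -0.7] j [ 0.02  0.31 -0.89  1.52  0.24  1.43 -1.05]
```

View pics/w1.png

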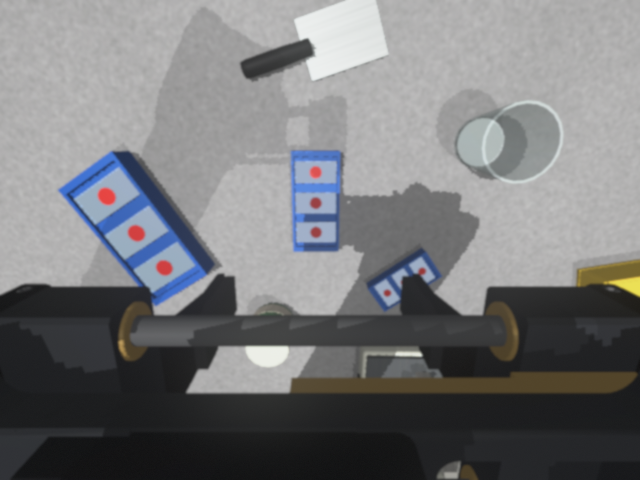

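The wrist view has the middle carrier at (316,200), squarely aligned with the fingers, with the large one at (137,230) and the small one at (403,278). I'll measure the middle one.

```bash
python3 - <<'E'
from h import *
c=dict(np.load("last_wrist.npz")); P=cloud(c)
print(rect(P,(270,130,360,270),.016,.04))
E
python3 go.py 459.4 342.3 60 -9.5 459.4 342.3 4 -9.5
```

```text
(array([460.9, 341.6]), array([ 56. , 119.4]), -9.6, np.float64(0.0251), 4739)
t 2.55 p [461.9 333.  219.5] yawY -9.99 z [-5.e-04 -8.e-04 -1.e+00] w 0.08689538497994304 g 0.0 F [-0.1 -0.2 -0.7] j [ 0.02  0.31 -0.89  1.52  0.24  1.43 -1.05]
[-0.0004  0.0009 -0.0085] [  8.9  -4.  159.5]
[-0.0004  0.0009 -0.0085] [  8.9  -4.  215.5]
```

>>> jog_arm(
  plan=[
    [0,0,-0.007,8.7,-3,50,1],
    [0,0,-0.007,8.7,-3,100,1],
    [0,0,-0.007,8.7,-3,140,1],
    [0,0,-0.007,8.7,-3,160,1],
    [0,0,-0.007,8.7,-3,160,1],
  ],
)

```text
time: 3.05
ee_pos: [0.4598, 0.3394, 0.0573]
eef_rot: [0.765, 0.645, -0.002, 0.0]
ft_force: [-0.6, -0.6, 0.4]
width: 0.087
grip_force: 0.0
```

```bash
python3 go.py 460.6 341.9 4 -9.6
```

```text
t 3.05 p [459.8 339.4  57.3] yawY -9.73 z [-0.0034 -0.0036 -1.    ] w 0.08701222351974126 g 0.0 F [-0.6 -0.6  0.4] j [-0.04  0.46 -0.84  1.71  0.37  1.14 -1.15]
[-0.0028  0.0041 -0.0023] [ 2.8  0.5 53.3]
```

>>> jog_arm(
  plan=[
    [0,0,0,1.2,0,20,1],
    [0,0,0,1.2,0,40,1],
    [0,0,0,1.2,0,50,1],
    [0,0,0,1.2,0,52,1],
    [0,0,0,1.2,0,52,1],
    [0,0,0,1.2,0,52,1],
  ],
  squeeze=20,
)

```text
time: 3.65
ee_pos: [0.4612, 0.3443, 0.0092]
eef_rot: [0.764, 0.646, 0.001, 0.0]
ft_force: [-0.0, 0.5, -0.2]
width: 0.087
grip_force: 0.0
```

```bash
python3 go.py 460.6 341.9 5 -9.6
```

```text
t 3.65 p [461.2 344.3   9.2] yawY -9.59 z [ 1.6e-03  8.0e-04 -1.0e+00] w 0.08703740337429391 g 0.0 F [-0.   0.5 -0.2] j [-0.07  0.52 -0.81  1.75  0.43  1.06 -1.2 ]
[ 0.0014 -0.001   0.0002] [-2.5 -0.1  4.2]
```

>>> jog_arm(
  plan=[
    [0,0,0,-2,0,4,1],
    [0,0,0,-2,0,4,1],
    [0,0,0,-2,0,4,0.4],
    [0,0,0,-2,0,4,-0.5],
    [0,0,0,-2,0,4,-0.5],
    [0,0,0,-2,0,4,-0.5],
    [0,0,0,-2,0,4,-0.5],
    [0,0,0,-2,0,4,-0.5],
  ],
  squeeze=20,
)

```text
time: 4.45
ee_pos: [0.46, 0.3421, 0.0039]
eef_rot: [0.764, 0.646, 0.0, 0.0]
ft_force: [0.3, 0.4, -1.0]
width: 0.047
grip_force: 0.0
```

```bash
for i in 1 2 3; do python3 go.py; done
python3 - <<'E'
from h import *
c=grab("top"); P=cloud(c); print(rect(P,(265,155,405,270),.03,.06))
E
python3 go.py
```

```text
t 4.45 p [460.  342.1   3.9] yawY -9.57 z [ 0.e+00 -1.e-04 -1.e+00] w 0.04701493655509742 g 0.0 F [ 0.3  0.4 -1. ] j [-0.07  0.52 -0.81  1.76  0.43  1.05 -1.2 ]
t 4.45 p [460.  342.1   3.9] yawY -9.57 z [ 0.e+00 -1.e-04 -1.e+00] w 0.04701493655509742 g 0.0 F [ 0.3  0.4 -1. ] j [-0.07  0.52 -0.81  1.76  0.43  1.05 -1.2 ]
t 4.45 p [460.  342.1   3.9] yawY -9.57 z [ 0.e+00 -1.e-04 -1.e+00] w 0.04701493655509742 g 0.0 F [ 0.3  0.4 -1. ] j [-0.07  0.52 -0.81  1.76  0.43  1.05 -1.2 ]
(array([556.9, -23.7]), array([202.3, 289.8]), -10.7, np.float64(0.0411), 7126)
t 4.5 p [460.1 342.    3.9] yawY -9.57 z [ 1.e-04 -1.e-04 -1.e+00] w 0.04273366626146478 g 0.0 F [-0.3 -0.7 -0.2] j [-0.07  0.52 -0.81  1.76  0.43  1.05 -1.2 ]
```

```bash
python3 - <<'E'
from h import *
c=grab("wrist"); save(c["image"],"w2.png")
c=grab("scene"); P=cloud(c);im=c["image"]
print(P[215:230:7,415:455:8].round(3).tolist())
save(np.vstack([cv2.resize(im[170:300,370:530],(640,520),interpolation=cv2.INTER_CUBIC)]),"s2.png")
E
python3 go.py
```

```text
[[[0.425, 0.3, 0.028], [0.429, 0.325, 0.024], [0.439, 0.346, 0.027], [0.54, 0.294, 0.151], [0.548, 0.312, 0.153]], [[0.447, 0.291, 0.023], [0.455, 0.313, 0.024], [0.465, 0.333, 0.028], [0.541, 0.3, 0.122], [0.544, 0.323, 0.117]], [[0.475, 0.277, 0.028], [0.479, 0.301, 0.023], [0.482, 0.327, 0.018], [0.487, 0.35, 0.015], [0.492, 0.375, 0.011]]]
t 4.6 p [460.  342.    3.9] yawY -9.57 z [ 1.e-04 -1.e-04 -1.e+00] w 0.03484940362339573 g 0.0 F [-0.1  0.   0.6] j [-0.07  0.52 -0.81  1.76  0.43  1.05 -1.2 ]
```

View pics/w2.png

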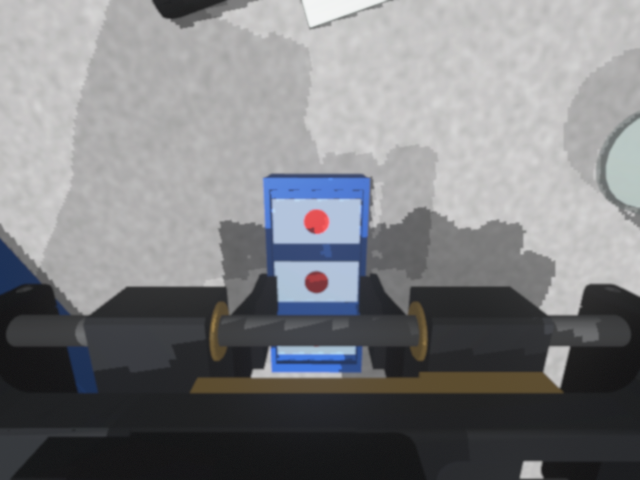

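The wrist view shows the carrier between the fingers, which seem to be at its sides at about (270,330) and (365,330). The width reading is 35 mm with zero grip force, so I'll check the scene crop.

View pics/s2.png

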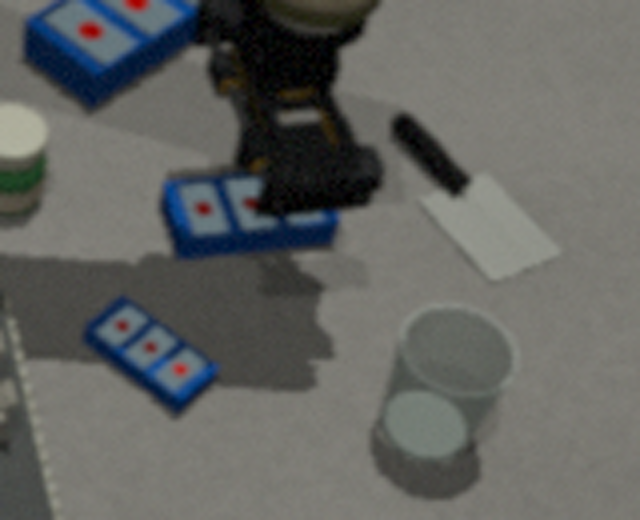

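```bash
python3 - <<'E'
from h import *
c=dict(np.load("last_wrist.npz"));z=c["z_map"];v,u=np.mgrid[:480,:640]
P=np.stack([(u-c["cx"])/c["fx"]*z,(v-c["cy"])/c["fy"]*z,z],-1)@c["mount"][:3,:3].T+c["mount"][:3,3]
P*=1000
for r in (300,350,365):
    print(r,[(k,*P[r,k].round().astype(int)) for k in list(range(225,300,8))+list(range(345,412,8))])
E
python3 go.py
```

```text
300 [(225, np.int64(34), np.int64(-25), np.int64(-115)), (233, np.int64(-24), np.int64(-55), np.int64(2)), (241, np.int64(-24), np.int64(-50), np.int64(2)), (249, np.int64(12), np.int64(-28), np.int64(-71)), (257, np.int64(10), np.int64(-25), np.int64(-67)), (265, np.int64(10), np.int64(-22), np.int64(-67)), (273, np.int64(5), np.int64(-20), np.int64(-57)), (281, np.int64(-13), np.int64(-20), np.int64(-21)), (289, np.int64(-13), np.int64(-16), np.int64(-21)), (297, np.int64(-13), np.int64(-11), np.int64(-21)), (345, np.int64(-13), np.int64(17), np.int64(-21)), (353, np.int64(-13), np.int64(22), np.int64(-21)), (361, np.int64(1), np.int64(23), np.int64(-48)), (369, np.int64(10), np.int64(24), np.int64(-67)), (377, np.int64(10), np.int64(27), np.int64(-67)), (385, np.int64(12), np.int64(30), np.int64(-70)), (393, np.int64(12), np.int64(34), np.int64(-70)), (401, np.int64(-25), np.int64(57), np.int64(3)), (409, np.int64(34), np.int64(28), np.int64(-113))]
350 [(225, np.int64(23), np.int64(-24), np.int64(-122)), (233, np.int64(14), np.int64(-25), np.int64(-109)), (241, np.int64(10), np.i
[... 1273 characters left out ...]
56), np.int64(-17), np.int64(-24)), (297, np.int64(-56), np.int64(-12), np.int64(-23)), (345, np.int64(-56), np.int64(18), np.int64(-23)), (353, np.int64(-55), np.int64(23), np.int64(-25)), (361, np.int64(-56), np.int64(28), np.int64(-23)), (369, np.int64(-75), np.int64(38), np.int64(2)), (377, np.int64(-7), np.int64(25), np.int64(-89)), (385, np.int64(-8), np.int64(28), np.int64(-88)), (393, np.int64(2), np.int64(28), np.int64(-101)), (401, np.int64(9), np.int64(28), np.int64(-110)), (409, np.int64(16), np.int64(28), np.int64(-119))]
t 4.6 p [460.  342.    3.9] yawY -9.57 z [ 1.e-04 -1.e-04 -1.e+00] w 0.03484940362339573 g 0.0 F [-0.1  0.   0.6] j [-0.07  0.52 -0.81  1.76  0.43  1.05 -1.2 ]
```

Neither picture shows a finger in front of the carrier's +x face, so the fingers closed above the carrier top without touching it. I'll reopen, rise and measure where the fingertips really are.

>>> jog_arm(
  plan=[
    [0,0,0,0,0,0,1],
    [0,0,0,0,0,0,1],
    [0,0,0,0,0,0,1],
    [0,0,0,0,0,0,1],
    [0,0,0,0,0,0,1],
    [0,0,0,0,0,0,1],
    [0,0,0,0,0,0,1],
    [0,0,0,0,0,-10,1],
    [0,0,0,0,0,-50,1],
    [0,0,0,0,0,-80,1],
    [0,0,0,0,0,-80,1],
    [0,0,0,0,0,-80,1],
  ],
)

```text
time: 5.8
ee_pos: [0.4605, 0.3422, 0.0849]
eef_rot: [0.764, 0.646, 0.001, 0.0]
ft_force: [-0.4, -0.6, -0.6]
width: 0.0871
grip_force: 0.0
```

```bash
python3 - <<'E'
from h import *
c=grab("wrist"); save(c["image"],"w3.png")
z=c["z_map"];v,u=np.mgrid[:480,:640]
P=np.stack([(u-c["cx"])/c["fx"]*z,(v-c["cy"])/c["fy"]*z,z],-1)@c["mount"][:3,:3].T+c["mount"][:3,3]
P*=1000
W=cloud(c)
print("carrier",rect(W,(200,30,440,260),.016,.04))
k=(z>0)&(W[...,2]>.04)&(abs(P[...,1])<70)&(v<330)
q=P[k]; uv=np.c_[u[k],v[k]]
for s in(-1,1):
    m=q[:,1]*s>0; o=np.argsort(-q[m][:,2])[:400:40]
    print(np.c_[uv[m][o],q[m][o].round(1)])
E
python3 go.py
```

```text
carrier (array([464.3, 362.9]), array([56.2, 76.2]), -9.6, np.float64(0.0252), 6682)
[[236.  294.   -0.7 -42.3 -37.9]
 [235.  283.    6.7 -41.7 -40.5]
 [236.  311.   -8.6 -41.9 -41.9]
 [232.  279.   10.1 -42.4 -43.2]
 [223.  280.   10.1 -46.6 -44.4]
 [232.  286.    7.3 -42.  -45.5]
 [230.  281.   10.6 -42.4 -46.7]
 [217.  279.   12.2 -48.5 -47.9]
 [230.  286.    8.9 -42.  -49. ]
 [226.  284.   10.5 -43.5 -50.2]]
[[ 4.18e+02  2.73e+02  1.13e+01  5.37e+01 -3.78e+01]
 [ 4.00e+02  3.08e+02 -7.50e+00  4.50e+01 -4.06e+01]
 [ 4.02e+02  2.96e+02  0.00e+00  4.52e+01 -4.18e+01]
 [ 4.05e+02  2.78e+02  1.07e+01  4.57e+01 -4.30e+01]
 [ 4.03e+02  3.01e+02 -1.60e+00  4.52e+01 -4.43e+01]
 [ 4.04e+02  3.00e+02 -5.00e-01  4.54e+01 -4.54e+01]
 [ 4.22e+02  2.78e+02  1.22e+01  5.32e+01 -4.66e+01]
 [ 4.05e+02  3.02e+02 -4.00e-01  4.53e+01 -4.78e+01]
 [ 4.12e+02  2.83e+02  1.05e+01  4.77e+01 -4.88e+01]
 [ 4.14e+02  2.84e+02  1.05e+01  4.83e+01 -5.01e+01]]
t 5.85 p [460.  341.7  83.9] yawY -9.57 z [ 2.e-04 -4.e-04 -1.e+00] w 0.0869073487289884 g 0.0 F [-0.6 -0.1 -0.1] j [-0.03  0.43 -0.86  1.69  0.35  1.18 -1.14]
```

View pics/w3.png

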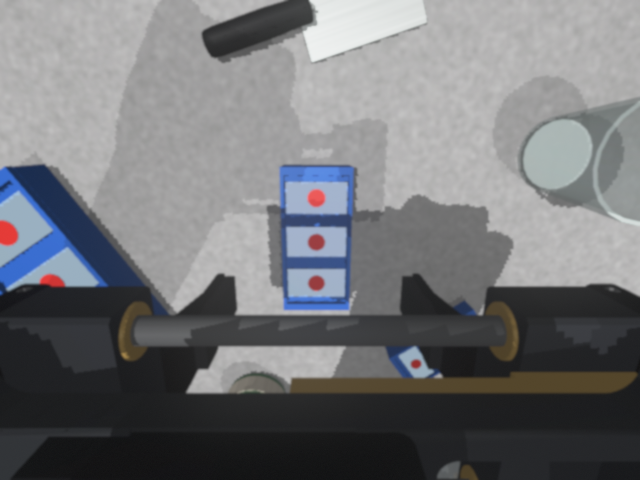

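The wrist picture and its depth show both fingertips ending at pixels (236,294) and (402,296), about tool z = -38 mm. The fingers therefore end about 38 mm short of the reported TCP, which explains the empty closing 17 mm above the carrier. I'll check the gripper body's height too before going lower.

Run:
```python
from h import *
c=dict(np.load("last_wrist.npz"))
print(c["mount"].round(4).tolist())
z=c["z_map"];v,u=np.mgrid[:480,:640]
P=np.stack([(u-c["cx"])/c["fx"]*z,(v-c["cy"])/c["fy"]*z,z],-1)@c["mount"][:3,:3].T+c["mount"][:3,3]
P*=1000
for (a,b) in [(60,340),(160,330),(320,330),(450,390),(320,385),(320,410),(320,450),(215,290),(190,310),(200,350),(425,300),(435,350),(550,320),(100,295)]: print((a,b),P[b,a].round(0))
k=(z>0)&(z<.19)
q=P[k]; 
for lo in range(-160,-20,10):
    m=(q[:,2]>=lo)&(q[:,2]<lo+10)
    if m.sum(): print(lo,m.sum(),"x",np.percentile(q[m,0],[1,99]).round(),"y",np.percentile(q[m,1],[1,99]).round(), "min|y|",abs(q[m,1]).min().round())
```

```text
[[0.0006, -0.9596, -0.2812, 0.0779], [1.0, 0.0005, 0.0005, 0.0013], [-0.0003, -0.2812, 0.9596, -0.2014], [0.0, 0.0, 0.0, 1.0]]
(60, 340) [  33.  -59. -133.]
(160, 330) [  32.  -38. -127.]
(320, 330) [  32.    2. -127.]
(450, 390) [  25.   31. -139.]
(320, 385) [  24.    2. -137.]
(320, 410) [  27.    2. -147.]
(320, 450) [  26.    2. -156.]
(215, 290) [ 11. -47. -58.]
(190, 310) [ 12. -50. -79.]
(200, 350) [ -0. -44. -89.]
(425, 300) [ 10.  49. -67.]
(435, 350) [  0.  47. -89.]
(550, 320) [  38.   55. -133.]
(100, 295) [  39.  -56. -121.]
-160 30061 x [17. 28.] y [-58.  60.] min|y| 0.0
-150 20790 x [ 7. 28.] y [-63.  67.] min|y| 0.0
-140 24307 x [-9. 39.] y [-73.  76.] min|y| 0.0
-130 19791 x [-18.  39.] y [-77.  80.] min|y| 0.0
-120 4939 x [-27.  39.] y [-84.  87.] min|y| 40.0
-110 1226 x [-7. 15.] y [-48.  51.] min|y| 46.0
-100 859 x [-10.   8.] y [-47.  50.] min|y| 46.0
-90 1066 x [-9. 12.] y [-54.  57.] min|y| 41.0
-80 789 x [-9. 12.] y [-54.  57.] min|y| 41.0
-70 765 x [ 1. 12.] y [-52.  55.] min|y| 41.0
-60 697 x [-4. 12.] y [-51.  54.] min|y| 41.0
-50 659 x [-8. 12.] y [-50.  54.] min|y| 41.0
-40 52 x [-9. 12.] y [-50.  54.] min|y| 42.0
```

The whole gripper sits about 38 mm further back along the tool axis than reported: the body begins at -109 rather than -70, and the tips are at -38. The real tip height is therefore the reported z plus 38 mm, so I'll go down to a reported z of about -31 and close there.

>>> jog_arm(
  plan=[
    [0,0,0,0,0,40,1],
    [0,0,0,0,0,70,1],
    [0,0,0,0,0,90,1],
    [0,0,0,0,0,100,1],
    [0,0,0,0,0,108,1],
    [0,0,0,0,0,114,1],
    [0,0,0,0,0,114,1],
  ],
  squeeze=20,
)

```text
time: 6.55
ee_pos: [0.46, 0.342, -0.0303]
eef_rot: [0.764, 0.646, -0.0, 0.0]
ft_force: [-0.1, 0.4, 0.5]
width: 0.0868
grip_force: 0.0
```

>>> jog_arm(
  plan=[
    [0,0,0,0,0,0,0.2],
    [0,0,0,0,0,0,0.1],
    [0,0,0,0,0,0,0],
    [0,0,0,0,0,0,-0.1],
    [0,0,0,0,0,0,-0.1],
    [0,0,0,0,0,0,-0.1],
    [0,0,0,0,0,0,-0.1],
  ],
  squeeze=20,
)

```text
time: 7.25
ee_pos: [0.46, 0.3421, -0.0299]
eef_rot: [0.764, 0.646, 0.0, 0.0]
ft_force: [-1.1, -0.8, 3.7]
width: 0.0556
grip_force: 20.0
```

Carrier gripped at 55.6 mm width and 20 N. Lifting gently.

>>> jog_arm(
  plan=[
    [0,0,0,0,0,-4,-0.1],
    [0,0,0,0,0,-10,-0.1],
    [0,0,0,0,0,-20,-0.1],
    [0,0,0,0,0,-50,-0.1],
    [0,0,0,0,0,-90,-0.1],
    [0,0,0,0,0,-130,-0.1],
    [0,0,0,0,0,-160,-0.1],
    [0,0,0,0,0,-170,-0.1],
    [0,0,0,0,0,-170,-0.1],
  ],
  squeeze=25,
)

```text
time: 8.15
ee_pos: [0.4606, 0.3425, 0.1414]
eef_rot: [0.764, 0.646, 0.001, 0.0]
ft_force: [-0.4, -0.2, -2.8]
width: 0.0559
grip_force: 25.0
```

```bash
python3 go.py 544.4 -92.4 200 -10.8
```

```text
t 8.15 p [460.6 342.5 141.4] yawY -9.57 z [ 0.0025  0.001  -1.    ] w 0.055943589401340574 g 24.99993234872818 F [-0.4 -0.2 -2.8] j [-0.    0.37 -0.88  1.63  0.3   1.28 -1.1 ]
[ 0.0022 -0.0014  0.0214] [-414.8  155.1  -58.9]
```

>>> jog_arm(
  plan=[
    [0,0,0.021,-30,11,-20,-0.1],
    [0,0,0.021,-70,26,-40,-0.1],
    [0,0,0.021,-110,41,-59,-0.1],
    [0,0,0.021,-150,56,-59,-0.1],
    [0,0,0.021,-190,71,-59,-0.1],
    [0,0,0.021,-230,86,-59,-0.1],
    [0,0,0.021,-270,101,-59,-0.1],
    [0,0,0.021,-310,116,-59,-0.1],
    [0,0,0.021,-350,131,-59,-0.1],
    [0,0,0.021,-385,144,-59,-0.1],
    [0,0,0.021,-407,152,-59,-0.1],
    [0,0,0.021,-415,155,-59,-0.1],
  ],
)

```text
time: 9.35
ee_pos: [0.5429, -0.0962, 0.1966]
eef_rot: [0.772, 0.636, -0.001, -0.001]
ft_force: [0.9, 0.4, -2.5]
width: 0.0559
grip_force: 25.0
```

>>> jog_arm(
  plan=[
    [0,0,0,0,0,0,-0.1],
    [0,0,0,0,0,0,-0.1],
    [0,0,0,0,0,0,-0.1],
  ],
)

```text
time: 9.65
ee_pos: [0.5438, -0.0909, 0.1988]
eef_rot: [0.77, 0.639, 0.0, -0.0]
ft_force: [-0.4, 0.4, -1.1]
width: 0.0558
grip_force: 25.0
```

```bash
python3 - <<'E'
from h import *
c=grab("wrist"); save(c["image"],"w4.png")
E
python3 go.py
```

```text
t 9.7 p [543.8 -91.3 199. ] yawY -10.64 z [ 0.e+00  1.e-04 -1.e+00] w 0.0560503097893788 g 25.000022873282433 F [-0.3  0.4 -1.6] j [ 0.65  0.22 -0.66  1.61  0.14  1.36 -0.21]
```

View pics/w4.png

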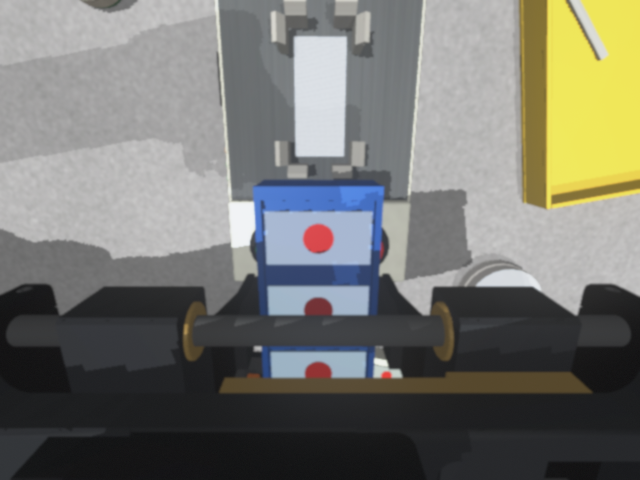

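The carrier hangs squarely in the hand, with its front end at about row 185 and columns 254-384. The nest lies ahead, its guides between rows 0 and 178 and columns 270-372, with a pale floor plate centred at (320,97). I'll measure both in the tool frame.

Run:
```python
from h import *
c=dict(np.load("last_wrist.npz")); im=c["image"]
z=c["z_map"];v,u=np.mgrid[:480,:640]
P=np.stack([(u-c["cx"])/c["fx"]*z,(v-c["cy"])/c["fy"]*z,z],-1)@c["mount"][:3,:3].T+c["mount"][:3,3]
Q=P.copy(); 
hz=.1990-P[...,2]   # world height (tool vertical)
def rr(box,lo,hi,m=None):
    Z=P.copy(); Z[...,2]=hz; return rect(Z,box,lo,hi,m)
bright=im.min(2)>165
print("plate",rr((270,25,375,165),.03,.06,bright&(im.max(2)<245)))
hsv=cv2.cvtColor(im,cv2.COLOR_RGB2HSV); 
blue=(hsv[...,0]>100)&(hsv[...,0]<130)&(hsv[...,1]>100)
Z=P.copy();Z[...,2]=hz
for lo in(.2,.215,.225,.235): 
    k=(hz>lo)&(hz<lo+.015); k[:175]=0;k[310:]=0;k[:,:240]=0;k[:,400:]=0;print(lo,k.sum())
print("carrier",rr((230,170,400,312),.21,.30))
k=np.zeros_like(blue);k[170:270,230:400]=1;k&=(hz>.2)&(hz<.3)
q=P[k]*1000;print("carrier x max",np.percentile(q[:,0],[99,99.8,100]),"z",np.percentile(q[:,2],[5,50,95]))
for r in range(200,266,13):
    qq=P[r][k[r]]*1000;print(r,qq[:,0].mean().round(1),qq[:,1].min().round(1),qq[:,1].max().round(1),qq[[3,-4],2].round(1))
# guides: components
g=(hz>.072)&(hz<.09);g[180:]=0;g[:,:262]=0;g[:,380:]=0
n,l,st,_=cv2.connectedComponentsWithStats(g.astype(np.uint8))
for i in range(1,n):
    if st[i,4]>20: q=P[l==i]*1000;print(st[i],q[:,0].min().round(1),q[:,0].max().round(1),q[:,1].min().round(1),q[:,1].max().round(1),(q[:,2].min()).round(1))
# deck long edges -> tool y and direction
Z=P*1000;rows=range(5,190,20)
for r in rows:
    k=(hz[r]>.034)&(hz[r]<.05);k[:200]=0;k[440:]=0;print(r,Z[r,:,0][k].mean().round(1),Z[r,:,1][k].min().round(1),Z[r,:,1][k].max().round(1))
```

```text
plate (array([117.5,   2.9]), array([ 50.8, 110.6]), -89.8, np.float64(0.0422), 6145)
0.2 0
0.215 0
0.225 231
0.235 696
carrier (array([28.6,  1. ]), array([62.3, 75.7]), 0.6, np.float64(0.2541), 17880)
carrier x max [59.43640773 59.4956076  59.6127118 ] z [-58.06228545 -55.18967849 -52.14697923]
200 52.6 -26.4 29.3 [-58.2 -56.9]
213 47.0 -26.0 29.0 [-58.3 -57.9]
226 41.1 -26.5 29.3 [-58.1 -56.9]
239 35.0 -26.4 29.3 [-58.2 -56.8]
252 28.8 -26.3 29.4 [-57.  -57.2]
265 21.9 -26.1 29.2 [-57.7 -56.9]
[271   0  36  46 816] 157.2 187.5 -37.4 -8.4 112.0
[335   0  36  46 836] 157.1 187.4 15.5 44.5 112.2
[275 141  33  37 579] 44.9 77.3 -37.8 -8.8 111.7
[333 141  33  37 579] 45.0 77.4 15.3 44.1 111.3
5 198.1 -94.8 102.1
25 181.3 -93.3 101.9
45 165.0 -93.3 102.2
65 147.8 -95.1 101.7
85 130.0 -93.3 101.2
105 111.7 -95.2 101.8
125 92.8 -94.8 101.6
145 73.3 -94.9 100.8
165 53.1 -95.8 101.5
185 32.3 -95.1 101.0
```

In the tool frame the nest centre is at (117.3, 3.2) mm with a yaw difference of about 0.004. The carrier centre is at (-0.3, 1.5). The shift is x +117.5, y +1.7. Touchdown should come at a reported z of about 10.

>>> jog_arm(
  plan=[
    [0,0,0.004,30,0.5,0,-0.1],
    [0,0,0.004,60,1,0,-0.1],
    [0,0,0.004,90,1.7,10,-0.1],
    [0,0,0.004,110,1.7,40,-0.1],
    [0,0,0.004,117.5,1.7,70,-0.1],
    [0,0,0.004,117.5,1.7,100,-0.1],
    [0,0,0.004,117.5,1.7,115,-0.1],
    [0,0,0.004,117.5,1.7,120,-0.1],
    [0,0,0.004,117.5,1.7,120,-0.1],
    [0,0,0.004,117.5,1.7,120,-0.1],
    [0,0,0.004,117.5,1.7,120,-0.1],
  ],
)

```text
time: 10.8
ee_pos: [0.5684, 0.0221, 0.0803]
eef_rot: [0.772, 0.636, 0.001, 0.001]
ft_force: [0.2, 1.0, -1.4]
width: 0.0555
grip_force: 25.0
```

```bash
python3 - <<'E'
from h import *
c=grab("wrist"); save(c["image"],"w5.png")
z=c["z_map"];v,u=np.mgrid[:480,:640]
P=np.stack([(u-c["cx"])/c["fx"]*z,(v-c["cy"])/c["fy"]*z,z],-1)@c["mount"][:3,:3].T+c["mount"][:3,3]
P*=1000; hz=status.read_state()["ee_pos"][2]*1000-P[...,2]
g=(hz>72)&(hz<90)&(abs(P[...,1])<60)&(v<315)
n,l,st,_=cv2.connectedComponentsWithStats(g.astype(np.uint8))
for i in range(1,n):
    if st[i,4]>60: q=P[l==i];print(st[i],q[:,0].min().round(1),q[:,0].max().round(1),q[:,1].min().round(1),q[:,1].max().round(1))
k=(P[...,2]<-48)&(P[...,2]>-62)&(v>100)&(v<270)&(abs(P[...,1])<40);q=P[k];print("car",np.percentile(q[:,0],99.8),q[:,1].min(),q[:,1].max(),k.sum())
E
python3 go.py
```

```text
[ 245  147   51   58 1103] 41.5 74.3 -41.4 -12.3
[335 146  51  46 947] 49.2 74.8 11.5 40.6
car 59.46089416662584 -26.66815892503863 29.64253939557804 10920
t 10.85 p [568.3  22.1  80.1] yawY -11.02 z [ 1.9e-03 -2.0e-04 -1.0e+00] w 0.055701964374447736 g 24.999871999025345 F [-0.8  0.4 -2.6] j [ 0.46  0.37 -0.69  1.71  0.26  1.15 -0.5 ]
```

>>> jog_arm(
  plan=[
    [0,0,0,0,0,0,-0.1],
    [0,0,0,0,0,0,-0.1],
    [0,0,0,0,0,0,-0.1],
    [0,0,0,0,0,0,-0.1],
    [0,0,0,0,0,0,-0.1],
  ],
)

```text
time: 11.35
ee_pos: [0.5675, 0.0222, 0.0789]
eef_rot: [0.772, 0.636, -0.0, 0.0]
ft_force: [-0.4, 0.1, -1.8]
width: 0.0559
grip_force: 25.0
```

```bash
cat > nest.py <<'E'
from h import *
c=grab("wrist")
z=c["z_map"];v,u=np.mgrid[:480,:640]
P=np.stack([(u-c["cx"])/c["fx"]*z,(v-c["cy"])/c["fy"]*z,z],-1)@c["mount"][:3,:3].T+c["mount"][:3,3]
P*=1000; hz=status.read_state()["ee_pos"][2]*1000-P[...,2]
g=(hz>72)&(hz<90)&(abs(P[...,1])<60)&(v<315)
n,l,st,_=cv2.connectedComponentsWithStats(g.astype(np.uint8))
for i in range(1,n):
    if st[i,4]>60: q=P[l==i];print(st[i],q[:,0].min().round(1),q[:,0].max().round(1),q[:,1].min().round(1),q[:,1].max().round(1))
k=(P[...,2]<-48)&(P[...,2]>-62)&(v>100)&(v<270)&(abs(P[...,1])<40);q=P[k];print("car",np.percentile(q[:,0],99.8),q[:,1].min(),q[:,1].max(),k.sum())
k=(hz>34)&(hz<48)
for r in range(20,141,30):
    w=P[r][k[r]]; print(r,w[:,0].mean().round(1),w[:,1].min().round(1),w[:,1].max().round(1))
E
python3 nest.py; python3 go.py
```

```text
[ 246  147   51   58 1070] 41.8 74.3 -40.6 -11.4
[ 337  146   51   58 1022] 42.3 74.9 12.4 41.4
car 59.45680093716695 -26.670504367102378 29.771852153871748 10919
20 149.9 192.9 198.2
50 133.2 -199.7 201.9
80 115.5 -198.9 205.9
110 97.4 -209.5 209.3
140 78.1 -97.8 212.0
t 11.4 p [567.5  22.2  78.9] yawY -11.0 z [-0. -0. -1.] w 0.055917920951477525 g 24.999936148524284 F [ 0.3 -0.2 -1.8] j [ 0.46  0.37 -0.69  1.71  0.26  1.15 -0.5 ]
```

>>> jog_arm(
  plan=[
    [0,0,-0.002,2.2,-0.9,0,-0.1],
    [0,0,-0.002,2.2,-0.9,0,-0.1],
    [0,0,-0.002,2.2,-0.9,10,-0.1],
    [0,0,-0.002,2.2,-0.9,20,-0.1],
    [0,0,-0.002,2.2,-0.9,22,-0.1],
    [0,0,-0.002,2.2,-0.9,22,-0.1],
    [0,0,-0.002,2.2,-0.9,22,-0.1],
  ],
)

```text
time: 12.1
ee_pos: [0.5671, 0.0245, 0.057]
eef_rot: [0.771, 0.637, 0.0, -0.0]
ft_force: [-0.9, 0.1, -1.6]
width: 0.0554
grip_force: 25.0
```

```bash
python3 nest.py; python3 go.py
```

```text
[ 239  152   58   65 1409] 39.5 72.3 -39.5 -10.5
[ 341  152   57   65 1400] 39.7 72.3 13.4 42.5
car 59.44018240122652 -26.746547988842106 29.639587003637423 10908
t 12.15 p [567.2  24.6  57.1] yawY -10.88 z [ 3.e-04  0.e+00 -1.e+00] w 0.055809715774444095 g 25.000036507844925 F [-0.3  0.4 -1.2] j [ 0.45  0.4  -0.69  1.74  0.28  1.11 -0.52]nest.py:13: RuntimeWarning: Mean of empty slice.
  w=P[r][k[r]]; print(r,w[:,0].mean().round(1),w[:,1].min().round(1),w[:,1].max().round(1))
  ret = ret.dtype.type(ret / rcount)
Traceback (most recent call last):
  File "nest.py", line 13, in <module>
    w=P[r][k[r]]; print(r,w[:,0].mean().round(1),w[:,1].min().round(1),w[:,1].max().round(1))
                                                 ~~~~~~~~~~^^
ValueError: zero-size array to reduction operation minimum which has no identity
```

Carrier and guides are now centred, with y at 1.5 against 1.45 and the x edges consistent. Descending into the nest.

>>> jog_arm(
  plan=[
    [0,0,0,0,0,8,-0.1],
    [0,0,0,0,0,16,-0.1],
    [0,0,0,0,0,24,-0.1],
    [0,0,0,0,0,32,-0.1],
    [0,0,0,0,0,37,-0.1],
    [0,0,0,0,0,40,-0.1],
    [0,0,0,0,0,42,-0.1],
    [0,0,0,0,0,43,-0.1],
    [0,0,0,0,0,43,-0.1],
    [0,0,0,0,0,43,-0.1],
  ],
)

```text
time: 13.15
ee_pos: [0.5673, 0.0245, 0.0142]
eef_rot: [0.771, 0.637, 0.0, 0.0]
ft_force: [-0.3, 0.3, -1.8]
width: 0.056
grip_force: 25.0
```

>>> jog_arm(
  plan=[
    [0,0,0,0,0,1,-0.1],
    [0,0,0,0,0,2,-0.1],
    [0,0,0,0,0,2.5,-0.1],
    [0,0,0,0,0,2.5,-0.1],
  ],
)

```text
time: 13.55
ee_pos: [0.567, 0.0245, 0.0114]
eef_rot: [0.771, 0.637, -0.0, 0.0]
ft_force: [-0.2, 0.5, -2.0]
width: 0.0558
grip_force: 25.0
```

>>> jog_arm(
  plan=[
    [0,0,0,0,0,0.7,-0.1],
    [0,0,0,0,0,1.2,-0.1],
    [0,0,0,0,0,1.2,-0.1],
    [0,0,0,0,0,1.2,-0.1],
  ],
)

```text
time: 13.95
ee_pos: [0.5671, 0.0245, 0.0103]
eef_rot: [0.771, 0.637, -0.0, 0.0]
ft_force: [-0.0, 0.1, -2.0]
width: 0.0562
grip_force: 25.0
```

>>> jog_arm(
  plan=[
    [0,0,0,0,0,0.5,-0.1],
    [0,0,0,0,0,0.8,-0.1],
    [0,0,0,0,0,0.8,-0.1],
  ],
)

```text
time: 14.25
ee_pos: [0.5672, 0.0245, 0.0101]
eef_rot: [0.771, 0.637, -0.0, 0.0]
ft_force: [-2.1, -1.2, 5.2]
width: 0.0559
grip_force: 25.0
```

Touchdown: Fz went from -2 to +5 N at z 10.1. Releasing, then rising slowly.

>>> jog_arm(
  plan=[
    [0,0,0,0,0,0,0.35],
    [0,0,0,0,0,0,0.5],
    [0,0,0,0,0,0,0.8],
    [0,0,0,0,0,0,0.9],
    [0,0,0,0,0,0,0.9],
    [0,0,0,0,0,-5,0.9],
    [0,0,0,0,0,-15,0.9],
    [0,0,0,0,0,-40,0.9],
    [0,0,0,0,0,-80,0.9],
    [0,0,0,0,0,-120,0.9],
    [0,0,0,0,0,-160,0.9],
    [0,0,0,0,0,-190,0.9],
  ],
)

```text
time: 15.45
ee_pos: [0.5676, 0.0249, 0.2032]
eef_rot: [0.771, 0.637, 0.001, 0.001]
ft_force: [1.1, 0.2, 0.1]
width: 0.0831
grip_force: 0.0
```

```bash
python3 go.py 500 -150 250 -13 407.5 -326 180 -15.5
python3 - <<'E'
from h import *
c=grab("top"); P=cloud(c); im=c["image"].astype(int)
m=(im[...,2]>im[...,0]+20)
print(rect(P,(285,180,352,235),.055,.09)); print("cover",rect(P,(420,240,485,290),.006,.06))
E
```

```text
t 15.45 p [567.6  24.9 203.2] yawY -10.86 z [ 3.1e-03 -2.0e-04 -1.0e+00] w 0.08314891748064615 g 0.0 F [1.1 0.2 0.1] j [ 0.48  0.27 -0.72  1.56  0.18  1.38 -0.45]
[ 0.0031 -0.0005  0.0373] [-184.5  -33.3  -46.9]
[ 0.0031 -0.0006  0.081 ] [-374.8  -91.2   22.8]Traceback (most recent call last):
  File "<stdin>", line 4, in <module>
  File "h.py", line 19, in rect
    k=k.astype(np.uint8); n,l,st,_=cv2.connectedComponentsWithStats(k); i=1+st[1:,4].argmax()
                                                                            ~~~~~~~~~~~~~~~^^
ValueError: attempt to get argmax of an empty sequence
```

>>> jog_arm(
  plan=[
    [0,0,0,-40,0,0,0.9],
    [0,0,0,-80,0,0,0.9],
    [0,0,0,-110,0,0,0.9],
    [0,0,0,-118,0,0,0.9],
    [0,0,0,-118,0,0,0.9],
    [0,0,0,-118,0,0,0.9],
    [0,0,0,-118,0,0,0.9],
  ],
)

```text
time: 16.2
ee_pos: [0.5451, -0.0895, 0.1997]
eef_rot: [0.77, 0.638, 0.0, -0.0]
ft_force: [-0.2, -0.6, 0.4]
width: 0.0824
grip_force: 0.0
```

```bash
cat > look.py <<'E'
from h import *
c=grab("wrist"); save(c["image"],"w6.png"); im=c["image"]
z=c["z_map"];v,u=np.mgrid[:480,:640]
P=np.stack([(u-c["cx"])/c["fx"]*z,(v-c["cy"])/c["fy"]*z,z],-1)@c["mount"][:3,:3].T+c["mount"][:3,3]
Z=P.copy(); Z[...,2]=status.read_state()["ee_pos"][2]-P[...,2]
hsv=cv2.cvtColor(im,cv2.COLOR_RGB2HSV)
m=(hsv[...,0]>95)&(hsv[...,0]<130)&(hsv[...,1]>25)
m=cv2.morphologyEx(m.astype(np.uint8),cv2.MORPH_OPEN,np.ones((3,3)))>0
print("carrier",rect(Z,(265,0,380,200),.058,.075,m))
g=(Z[...,2]>.072)&(Z[...,2]<.09)&(v<190)&(u>255)&(u<390)
n,l,st,_=cv2.connectedComponentsWithStats(g.astype(np.uint8))
for i in range(1,n):
    if st[i,4]>60: q=P[l==i]*1000;print(st[i],q[:,0].min().round(1),q[:,0].max().round(1),q[:,1].min().round(1),q[:,1].max().round(1))
q=Z[10:170,290:350]*1000; q=q[(q[...,2]>58)&(q[...,2]<75)]
A=np.linalg.lstsq(np.c_[q[:,:2],np.ones(len(q))],q[:,2],rcond=None)[0];print("top plane tilt",A.round(4),len(q))
E
python3 look.py; python3 go.py 500 -170 230 -13 407.5 -326 150 -15.5
```

```text
carrier (array([117. ,   1.5]), array([ 57.6, 122.6]), -89.7, np.float64(0.065), 7836)
[270   0  35  48 867] 155.4 188.5 -38.9 -10.1
[333   0  36  48 876] 155.4 188.4 14.1 43.1
[274 143  33  37 572] 43.0 75.6 -38.8 -10.0
[331 143  33  37 565] 43.0 75.6 13.9 42.8
top plane tilt [2.50000e-03 3.60000e-03 6.48733e+01] 8614
t 16.25 p [545.1 -89.7 199.6] yawY -10.75 z [ 3.e-04  4.e-04 -1.e+00] w 0.08276528428414345 g 0.0 F [ 1.1 -0.1 -0.8] j [ 0.66  0.23 -0.66  1.61  0.14  1.36 -0.21]
[ 0.0002 -0.0004  0.0393] [-87.3 -29.3 -30.4]
[ 0.0002 -0.0004  0.083 ] [-257.9  -91.1   49.5]
```

The carrier is in the nest, level within 4 mrad and centred within 1.5 mm. On to the cover.

>>> jog_arm(
  plan=[
    [0,0,0.04,-40,-14,-20,0.9],
    [0,0,0.04,-87,-30,-30,0.9],
    [0,0,0.06,-130,-45,-30,0.9],
    [0,0,0.083,-175,-61,0,0.9],
    [0,0,0.083,-215,-76,20,0.9],
    [0,0,0.083,-245,-86,20,0.9],
    [0,0,0.083,-258,-91,20,0.9],
    [0,0,0.083,-258,-91,20,0.9],
    [0,0,0.083,-258,-91,20,0.9],
    [0,0,0.083,-258,-91,20,0.9],
    [0,0,0.083,-258,-91,20,0.9],
  ],
)

```text
time: 17.35
ee_pos: [0.4079, -0.3261, 0.1798]
eef_rot: [0.796, 0.605, 0.0, 0.0]
ft_force: [-0.3, -0.6, 0.9]
width: 0.0829
grip_force: 0.0
```

```bash
cat > cov.py <<'E'
from h import *
c=grab("wrist"); save(c["image"],"w7.png"); im=c["image"]
z=c["z_map"];v,u=np.mgrid[:480,:640]
P=np.stack([(u-c["cx"])/c["fx"]*z,(v-c["cy"])/c["fy"]*z,z],-1)@c["mount"][:3,:3].T+c["mount"][:3,3]
Z=P.copy(); Z[...,2]=status.read_state()["ee_pos"][2]-P[...,2]
b=(230,60,420,312)
print("cover",rect(Z,b,.008,.06)); print("bar",rect(Z,b,.028,.06))
E
python3 cov.py; python3 go.py
```

```text
cover (array([-1.6,  2.4]), array([ 56. , 119.4]), 89.9, np.float64(0.0158), 5326)
bar (array([-1.1,  2.6]), array([14.9, 69.5]), -89.8, np.float64(0.0414), 1001)
t 17.4 p [ 407.6 -326.5  179.7] yawY -15.52 z [ 5.e-04 -2.e-04 -1.e+00] w 0.08250244736008443 g 0.0 F [-0.5  0.1  0.6] j [ 1.01  0.14 -0.46  1.72  0.06  1.3   0.27]
```

View pics/w7.png

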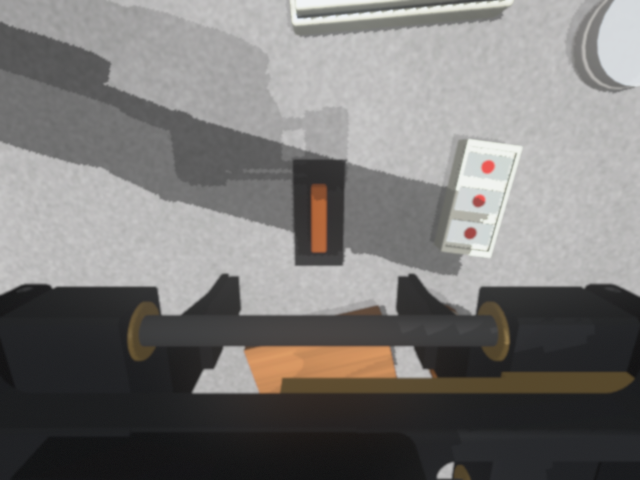

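The cover is at (319,212), square to the tool and centred at (-1.5, +2.5), with the bar at (319,217). The white carrier at (480,197) and the slide box behind are clear of the fingers. Descending to a reported z of -20.

>>> jog_arm(
  plan=[
    [0,0,0,-1.5,1,40,0.2],
    [0,0,0,-1.5,1,80,0],
    [0,0,0,-1.5,1,120,0],
    [0,0,0,-1.5,1,150,0],
    [0,0,0,-1.5,1,170,0],
    [0,0,0,-1.5,1,182,0],
    [0,0,0,-1.5,1,190,0],
    [0,0,0,-1.5,1,196,0],
    [0,0,0,-1.5,1,199.5,0],
    [0,0,0,-1.5,1,199.5,0],
    [0,0,0,-1.5,1,199.5,0],
  ],
)

```text
time: 18.5
ee_pos: [0.4076, -0.3296, -0.0195]
eef_rot: [0.797, 0.604, 0.0, 0.001]
ft_force: [0.8, -0.2, -0.4]
width: 0.0432
grip_force: 0.0
```

>>> jog_arm(
  plan=[
    [0,0,0,0,0,0,-0.4],
    [0,0,0,0,0,0,-0.8],
    [0,0,0,0,0,0,-0.9],
    [0,0,0,0,0,0,-0.9],
    [0,0,0,0,0,0,-0.9],
    [0,0,0,0,0,0,-0.9],
  ],
  squeeze=30,
)

```text
time: 19.1
ee_pos: [0.4073, -0.3293, -0.02]
eef_rot: [0.797, 0.604, -0.0, 0.0]
ft_force: [-0.5, -0.0, 1.3]
width: 0.016
grip_force: 30.0
```

Bar gripped at 16.0 mm and 30 N, with the reported z at -20 while the cover is on the bench. Touchdown on the carrier is therefore expected at z of about +46. Lifting.

>>> jog_arm(
  plan=[
    [0,0,0,0,0,-4,-0.9],
    [0,0,0,0,0,-10,-0.9],
    [0,0,0,0,0,-20,-0.9],
    [0,0,0,0,0,-50,-0.9],
    [0,0,0,0,0,-90,-0.9],
    [0,0,0,0,0,-130,-0.9],
    [0,0,0,0,0,-170,-0.9],
    [0,0,0,0,0,-200,-0.9],
    [0,0,0,0,0,-220,-0.9],
    [0,0,0,0,0,-220,-0.9],
  ],
)

```text
time: 20.1
ee_pos: [0.4086, -0.33, 0.2036]
eef_rot: [0.797, 0.604, 0.0, 0.003]
ft_force: [1.3, -0.5, -2.5]
width: 0.0158
grip_force: 30.0
```

```bash
python3 go.py 545.1 -89.7 200 -10.85
```

```text
t 20.1 p [ 408.6 -330.   203.6] yawY -15.63 z [ 0.0042 -0.0039 -1.    ] w 0.015819771150780003 g 29.999133213423193 F [ 1.3 -0.5 -2.5] j [ 1.02  0.13 -0.46  1.68  0.06  1.34  0.27]
[ 0.005   0.0029 -0.0835] [268.2  66.7   3.3]
```

>>> jog_arm(
  plan=[
    [0,0,-0.02,20,5,0,-0.9],
    [0,0,-0.04,55,14,0,-0.9],
    [0,0,-0.082,95,24,0,-0.9],
    [0,0,-0.082,135,34,0,-0.9],
    [0,0,-0.082,175,45,0,-0.9],
    [0,0,-0.082,215,55,0,-0.9],
    [0,0,-0.082,245,63,0,-0.9],
    [0,0,-0.082,262,67,0,-0.9],
    [0,0,-0.082,268,68.5,0,-0.9],
    [0,0,-0.082,268,68.5,0,-0.9],
    [0,0,-0.082,268,68.5,0,-0.9],
    [0,0,-0.082,268,68.5,0,-0.9],
  ],
)

```text
time: 21.3
ee_pos: [0.5449, -0.0911, 0.1997]
eef_rot: [0.772, 0.636, -0.0, 0.0]
ft_force: [-0.3, 0.2, -2.4]
width: 0.0156
grip_force: 30.0
```

>>> jog_arm(
  plan=[
    [0,0,0,0,0,0,-0.9],
    [0,0,0,0,0,0,-0.9],
  ],
)

```text
time: 21.5
ee_pos: [0.5453, -0.0903, 0.2]
eef_rot: [0.772, 0.636, -0.0, 0.0]
ft_force: [0.4, 0.4, -1.8]
width: 0.0156
grip_force: 30.0
```

```bash
python3 look.py; python3 go.py
python3 - <<'E'
from h import *
c=dict(np.load("last_wrist.npz"))
z=c["z_map"];v,u=np.mgrid[:480,:640]
P=np.stack([(u-c["cx"])/c["fx"]*z,(v-c["cy"])/c["fy"]*z,z],-1)@c["mount"][:3,:3].T+c["mount"][:3,3]
P*=1000
k=(P[...,2]<-20)&(P[...,2]>-45)&(v>100)&(v<312)&(abs(P[...,1])<40);q=P[k];print(k.sum(),"cover xmax",np.percentile(q[:,0],[99,99.9]))
for r in range(190,290,12):
    w=P[r][k[r]]
    if len(w)>20: print(r,np.median(w[:,0]).round(1),w[:,1].min().round(1),w[:,1].max().round(1),w[[4,-5],2].round(1))
E
```

```text
carrier (array([ 1.179e+02, -1.000e-01]), array([ 59.3, 122.6]), -89.8, np.float64(0.0651), 7881)
[269   0  35  47 849] 156.2 188.1 -39.9 -11.0
[332   0  35  47 852] 156.5 188.3 12.9 41.8
[274 142  32  32 474] 48.5 76.4 -39.7 -10.7
[331 142  32  32 473] 48.6 76.5 13.5 42.3
top plane tilt [2.40000e-03 1.00000e-02 6.49912e+01] 8536
t 21.55 p [545.3 -90.2 200. ] yawY -10.99 z [ 1.e-04 -2.e-04 -1.e+00] w 0.0157209932612148 g 29.99903813470155 F [-0.6  0.1 -1.8] j [ 0.66  0.23 -0.67  1.6   0.14  1.36 -0.22]
10119 cover xmax [61.44891091 61.55501843]
190 54.4 -26.3 29.1 [-34.8 -34.9]
202 48.4 -26.2 29.3 [-35.9 -35. ]
214 42.3 -25.9 29.3 [-35.5 -36.6]
226 36.1 -26.2 28.8 [-35.1 -35.8]
238 29.8 -25.8 29.1 [-36.5 -37.1]
250 23.2 -26.3 29.0 [-35.3 -35.4]
262 16.6 -25.9 29.2 [-35.1 -36. ]
274 9.9 -26.3 29.0 [-35.8 -35.8]
```

>>> jog_arm(
  plan=[
    [0,0,0,30,0,0,-0.9],
    [0,0,0,60,-0.3,0,-0.9],
    [0,0,0,90,-0.3,10,-0.9],
    [0,0,0,108,-0.3,40,-0.9],
    [0,0,0,115.5,-0.3,70,-0.9],
    [0,0,0,115.5,-0.3,90,-0.9],
    [0,0,0,115.5,-0.3,105,-0.9],
    [0,0,0,115.5,-0.3,110,-0.9],
    [0,0,0,115.5,-0.3,110,-0.9],
    [0,0,0,115.5,-0.3,110,-0.9],
    [0,0,0,115.5,-0.3,110,-0.9],
    [0,0,0,115.5,-0.3,110,-0.9],
  ],
)

```text
time: 22.75
ee_pos: [0.5676, 0.0237, 0.0908]
eef_rot: [0.771, 0.636, 0.0, 0.001]
ft_force: [-0.5, 0.4, -1.3]
width: 0.0162
grip_force: 30.0
```

>>> jog_arm(
  plan=[
    [0,0,0,0,0,0,-0.9],
    [0,0,0,0,0,0,-0.9],
    [0,0,0,0,0,0,-0.9],
  ],
)

```text
time: 23.05
ee_pos: [0.5671, 0.0238, 0.09]
eef_rot: [0.771, 0.636, 0.0, 0.0]
ft_force: [0.3, 0.6, -2.5]
width: 0.0157
grip_force: 30.0
```

```bash
sed -i '/^k=(P/,$d' nest.py
cat >> nest.py <<'E'
k=(P[...,2]<-28)&(P[...,2]>-45)&(v>100)&(v<290)&(abs(P[...,1])<40);q=P[k];print("cover",np.percentile(q[:,0],99.8),np.percentile(q[:,1],[.2,99.8]),k.sum())
E
python3 nest.py; python3 go.py
```

```text
[251 149  49  55 979] 40.4 72.9 -39.7 -10.7
[337 149  48  55 940] 40.6 73.0 13.2 42.3
cover 61.4802388916413 [-26.34131638  29.352845  ] 9963
t 23.1 p [567.1  23.8  90. ] yawY -10.94 z [ 1.e-04 -1.e-04 -1.e+00] w 0.01591269425052172 g 29.998974725604057 F [ 0.2 -0.3 -2. ] j [ 0.47  0.37 -0.71  1.7   0.26  1.17 -0.5 ]
```

>>> jog_arm(
  plan=[
    [0,0,0,-0.8,-0.2,0,-0.9],
    [0,0,0,-0.8,-0.2,5,-0.9],
    [0,0,0,-0.8,-0.2,13,-0.9],
    [0,0,0,-0.8,-0.2,21,-0.9],
    [0,0,0,-0.8,-0.2,29,-0.9],
    [0,0,0,-0.8,-0.2,35,-0.9],
    [0,0,0,-0.8,-0.2,39,-0.9],
    [0,0,0,-0.8,-0.2,41,-0.9],
    [0,0,0,-0.8,-0.2,42,-0.9],
    [0,0,0,-0.8,-0.2,42,-0.9],
    [0,0,0,-0.8,-0.2,42,-0.9],
  ],
)

```text
time: 24.2
ee_pos: [0.567, 0.0231, 0.0482]
eef_rot: [0.771, 0.636, 0.0, 0.0]
ft_force: [0.5, -0.5, -1.5]
width: 0.0155
grip_force: 30.0
```

>>> jog_arm(
  plan=[
    [0,0,0,0,0,0.7,-0.9],
    [0,0,0,0,0,1.2,-0.9],
    [0,0,0,0,0,1.5,-0.9],
    [0,0,0,0,0,1.5,-0.9],
  ],
)

```text
time: 24.6
ee_pos: [0.5668, 0.023, 0.0464]
eef_rot: [0.771, 0.636, -0.0, 0.0]
ft_force: [0.0, 1.0, -2.0]
width: 0.0158
grip_force: 30.0
```

>>> jog_arm(
  plan=[
    [0,0,0,0,0,0.4,-0.9],
    [0,0,0,0,0,0.7,-0.9],
    [0,0,0,0,0,0.7,-0.9],
  ],
)

```text
time: 24.9
ee_pos: [0.5668, 0.0231, 0.0461]
eef_rot: [0.771, 0.636, -0.0, 0.0]
ft_force: [-2.5, 0.3, 3.0]
width: 0.0159
grip_force: 30.0
```

Touchdown at z 46.1, where Fz went from -2 to +3 N. Releasing and rising, then looking from the vantage point.

>>> jog_arm(
  plan=[
    [0,0,0,0,0,0,-0.55],
    [0,0,0,0,0,0,-0.4],
    [0,0,0,0,0,0,-0.2],
    [0,0,0,0,0,0,-0.1],
    [0,0,0,0,0,0,-0.1],
    [0,0,0,0,0,-5,-0.1],
    [0,0,0,0,0,-15,-0.1],
    [0,0,0,0,0,-40,-0.1],
    [0,0,0,0,0,-80,-0.1],
    [0,0,0,0,0,-120,-0.1],
    [0,0,0,0,0,-154,-0.1],
  ],
)

```text
time: 26.0
ee_pos: [0.567, 0.0234, 0.203]
eef_rot: [0.771, 0.637, 0.001, 0.001]
ft_force: [0.4, 0.1, 0.5]
width: 0.0392
grip_force: 0.0
```

>>> jog_arm(
  plan=[
    [0,0,0,-40,0,0,-0.5],
    [0,0,0,-80,0,0,-0.9],
    [0,0,0,-110,0,0,-1],
    [0,0,0,-117,0,0,-1],
    [0,0,0,-117,0,0,-1],
    [0,0,0,-117,0,0,-1],
    [0,0,0,-117,0,0,-1],
  ],
)

```text
time: 26.7
ee_pos: [0.5449, -0.09, 0.2001]
eef_rot: [0.771, 0.637, 0.0, -0.0]
ft_force: [-0.3, 0.6, -0.6]
width: 0.0013
grip_force: 0.0
```

```bash
python3 go.py
python3 - <<'E'
from h import *
c=grab("wrist"); im=c["image"]; save(im,"w8.png")
z=c["z_map"];v,u=np.mgrid[:480,:640]
P=np.stack([(u-c["cx"])/c["fx"]*z,(v-c["cy"])/c["fy"]*z,z],-1)@c["mount"][:3,:3].T+c["mount"][:3,3]
Z=P.copy(); Z[...,2]=status.read_state()["ee_pos"][2]-P[...,2]
dark=im.max(2)<70
q=Z[10:180,280:360].reshape(-1,3)*1000; d=(im[10:180,280:360].max(2)<60).ravel(); q=q[d&(q[:,2]>70)&(q[:,2]<90)]
A=np.linalg.lstsq(np.c_[q[:,:2],np.ones(len(q))],q[:,2],rcond=None)[0];print("plane",A.round(4),np.median(q[:,2]),len(q))
m=im.max(2)<75; m=cv2.morphologyEx(m.astype(np.uint8),cv2.MORPH_OPEN,np.ones((3,3)))>0
print("plate",rect(Z,(260,0,390,200),.073,.09,m)); print("bar",rect(Z,(260,0,390,200),.095,.12))
hsv=cv2.cvtColor(im,cv2.COLOR_RGB2HSV); g=(hsv[...,0]>45)&(hsv[...,0]<85)&(hsv[...,1]>90)
print("green",rect(Z,(150,150,480,318),.07,.09,g))
q=P[(z<.19)&(z>0)&(v<317)&(abs(P[...,1])<.045)]*1000
print("tips z",np.sort(q[:,2])[-5:], q[q[:,2]>-48][:,:2].mean(0) if (q[:,2]>-48).any() else "")
E
```

```text
t 26.7 p [544.9 -90.  200.1] yawY -10.8 z [ 5.e-04  4.e-04 -1.e+00] w 0.0013295235393979664 g 0.0 F [-0.3  0.6 -0.6] j [ 0.67  0.23 -0.68  1.61  0.14  1.36 -0.22]
plane [-6.00000e-04 -6.05000e-02  8.23522e+01] 81.44413776539483 153
plate (array([116. ,   2.1]), array([ 55.9, 118.7]), 89.9, np.float64(0.0815), 6387)
bar (array([116.3,   2. ]), array([15.9, 69.7]), -89.7, np.float64(0.1074), 1832)
green (array([-27.9, -43.2]), array([37.4, 38.4]), 41.6, np.float64(0.0805), 1097)
tips z [-39.15777823 -39.08473638 -38.97238076 -38.76330897 -38.66903422] [11.18458631  1.5993374 ]
```

View pics/w8.png

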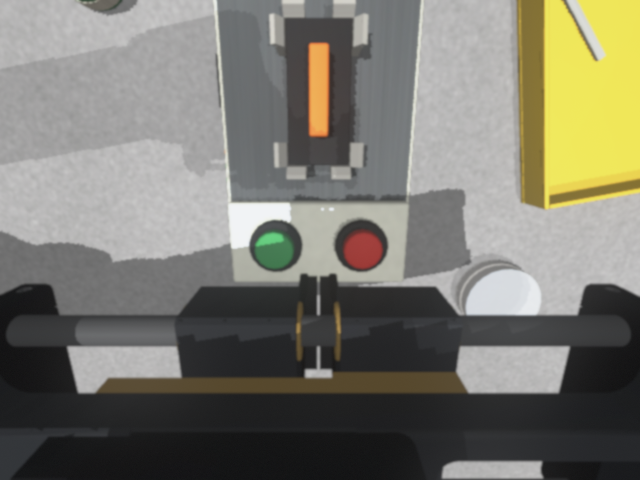

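The cover sits squarely in the nest at (319,90), level and at the right height, and the hand is empty. Green is at (274,245), with red at (361,246). Shifting x -28.5 and y -44.8 over green with fingers shut, then approaching.

>>> jog_arm(
  plan=[
    [0,0,0,-28.5,-20,0,-1],
    [0,0,0,-28.5,-44.8,20,-1],
    [0,0,0,-28.5,-44.8,60,-1],
    [0,0,0,-28.5,-44.8,100,-1],
    [0,0,0,-28.5,-44.8,130,-1],
    [0,0,0,-28.5,-44.8,145,-1],
    [0,0,0,-28.5,-44.8,150,-1],
    [0,0,0,-28.5,-44.8,150,-1],
    [0,0,0,-28.5,-44.8,150,-1],
  ],
)

```text
time: 27.65
ee_pos: [0.4963, -0.1113, 0.0512]
eef_rot: [0.771, 0.637, 0.001, 0.001]
ft_force: [1.1, 0.4, -1.1]
width: 0.0008
grip_force: 0.0
```

>>> jog_arm(
  plan=[
    [0,0,0,0,0,3,-1],
    [0,0,0,0,0,6,-1],
    [0,0,0,0,0,9,-1],
    [0,0,0,0,0,11,-1],
    [0,0,0,0,0,12,-1],
    [0,0,0,0,0,12,-1],
  ],
)

```text
time: 28.25
ee_pos: [0.4954, -0.1115, 0.038]
eef_rot: [0.771, 0.636, 0.0, 0.0]
ft_force: [0.2, -0.4, 4.1]
width: 0.0004
grip_force: 2.1
```

In contact at 4 N. Pressing on to the end stop.

>>> jog_arm(
  plan=[
    [0,0,0,0,0,2,-1],
    [0,0,0,0,0,4,-1],
    [0,0,0,0,0,5,-1],
    [0,0,0,0,0,5,-1],
  ],
)

```text
time: 28.65
ee_pos: [0.4956, -0.1115, 0.0338]
eef_rot: [0.771, 0.636, -0.0, 0.0]
ft_force: [-4.3, -0.1, 15.1]
width: 0.0009
grip_force: 7.2
```

>>> jog_arm(
  plan=[
    [0,0,0,0,0,0.7,-1],
    [0,0,0,0,0,1.4,-1],
    [0,0,0,0,0,1.4,-1],
  ],
)

```text
time: 28.95
ee_pos: [0.4957, -0.1116, 0.0335]
eef_rot: [0.771, 0.636, -0.0, 0.001]
ft_force: [-10.3, 0.9, 30.7]
width: 0.0009
grip_force: 14.8
```

The end stop is reached: force climbs to 31 N with no further travel. Releasing upward and verifying.

>>> jog_arm(
  plan=[
    [0,0,0,0,0,-3,-1],
    [0,0,0,0,0,-10,-1],
    [0,0,0,0,0,-30,-1],
    [0,0,0,0,0,-70,-1],
    [0,0,0,0,0,-110,-1],
    [0,0,0,0,0,-150,-1],
    [0,0,0,0,0,-167,-1],
    [0,0,0,0,0,-167,-1],
    [0,0,0,0,0,-167,-1],
    [0,0,0,0,0,-167,-1],
  ],
)

```text
time: 29.95
ee_pos: [0.4943, -0.1112, 0.1969]
eef_rot: [0.771, 0.636, -0.001, -0.001]
ft_force: [-0.1, 0.1, 0.1]
width: 0.0004
grip_force: 0.0
```

```bash
python3 go.py
python3 - <<'E'
from h import *
c=grab("wrist"); im=c["image"]
P=cloud(c); hsv=cv2.cvtColor(im,cv2.COLOR_RGB2HSV)
m=(im.max(2)<75); m=cv2.morphologyEx(m.astype(np.uint8),cv2.MORPH_OPEN,np.ones((3,3)))>0
b=np.zeros_like(m); b[:200,250:560]=1
print("plate",rect(P,(250,0,560,200),.073,.09,m)); print("bar",rect(P,(250,0,560,200),.095,.12))
g=(hsv[...,0]>45)&(hsv[...,0]<85)&(hsv[...,1]>90); print("green",rect(P,(150,100,600,318),.06,.09,g))
r=((hsv[...,0]<8)|(hsv[...,0]>172))&(hsv[...,1]>120); print("red",rect(P,(150,100,600,318),.06,.09,r))
c=grab("scene");P=cloud(c);hsv=cv2.cvtColor(c["image"],cv2.COLOR_RGB2HSV)
for n,bx,h in [("green",(270,245,305,272),(45,85)),("red",(275,275,305,300),(0,8))]:
    m=(hsv[...,0]>=h[0])&(hsv[...,0]<=h[1])&(hsv[...,1]>120); print("scene",n,rect(P,bx,.05,.1,m))
E
```

```text
t 29.95 p [ 494.3 -111.2  196.9] yawY -10.94 z [-2.2e-03  7.0e-04 -1.0e+00] w 0.0004088910453545575 g 0.0 F [-0.1  0.1  0.1] j [ 0.76  0.12 -0.67  1.72  0.07  1.33 -0.11]
plate (array([566.5,  14.8]), array([ 54.1, 101.3]), -11.5, np.float64(0.0816), 2812)
bar (array([568.4,  22.9]), array([16.5, 67.7]), -10.7, np.float64(0.1074), 2170)
green (array([ 496.8, -110.1]), array([36.7, 37.2]), -52.1, np.float64(0.0805), 1136)
red (array([ 585.1, -126.9]), array([37.3, 37.4]), 3.7, np.float64(0.0806), 1161)
scene green (array([ 498.7, -112.3]), array([36.9, 41.9]), -18.6, np.float64(0.0787), 191)
scene red (array([ 585.2, -127.6]), array([38.7, 42.4]), -0.2, np.float64(0.0793), 205)
```

Both buttons are up at equal height, the cover is seated and centred, and the arm is clear. Handing in.

```bash
python3 -c "
from bench import order
print(order.close_job())"
```

```text
the job is handed in; nothing more can be done
None
```

I handed the job in at about 30 s of robot time; the hand-in gave no verdict. The middle-sized blue carrier is level in the nest with the cover seated squarely on it. The green button was pressed to its end stop and is up again, and red was never touched.

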